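Seat check of a hub on a sprung plunger

TASK

Take the black hub from the rack and balance it, boss up and centred, on the domed top of the sprung plunger in the check fixture, and let go so that for about a second it rests there on the dome alone. Then press it straight down without ramming it until its flange sits flat on all three brass stop posts, and finish while still holding it down firmly against the posts. Leave the other hubs and everything else on the table where they are.

Things in the scene. Friction and masses are not known exactly. Their poses are not given: they have to be found in the camera images.
- black_hub_center (a point): the black hub, loose, about 0.18 to 0.3 kg: a round flange 88 mm in diameter and 10 mm thick with a round boss 34 mm in diameter and 28 mm tall standing in the middle of it (38 mm tall in all), flat underside, flat boss top. Grasp it by the boss. Point on its axis half-way up, 19 mm above its underside and 19 mm below the boss top (so 9 mm above the upper face of the flange); z along its axis, boss up.
- black_hub: the same black hub; origin at the centre of its underside, z along its axis towards the boss.
- fixture: the check fixture, fixed: aluminium base plate 150 x 150 x 12 mm, with a dark round housing (56 mm diameter, up to 32 mm) in the middle, out of which the steel plunger rises, and a low grey switch box (up to 37 mm high with its two buttons) along the middle of its +x edge. Origin at the centre of its underside on the table, on the plunger's axis.
- stops: three upright brass stop posts fixed to the fixture, 12 mm in diameter, evenly spaced on a circle of 36 mm radius about the plunger's axis; their flat tops are 50 mm above the table, 10 mm below the top of the dome when that is up. Origin as the fixture's.
- dome_top (a point): the highest point of the plunger's domed steel head (52 mm in diameter, radius of curvature at the top 40 mm), 60 mm above the table when up; it moves with the plunger.
- plunger (a joint): how far the sprung plunger is pushed straight down, m: 0 up, 0.010 when a hub on it sits on the stop posts (it could go to 0.014). The spring pushes up with 6 N when up, which carries the hub's weight, and 12 N at 0.010.
- rack: the hub rack, fixed: aluminium plate 230 x 230 x 12 mm on the table, four hubs standing on it in a square of 110 mm pitch whose rows run along its sides (its x and y axes), in any order; pins 10 mm high at its corners and centre. Origin at the centre of its underside.
- red_hub_center (a point): another hub of the same size in red, standing on the rack; bystander, leave alone. Point at its centre, half-way up (19 mm above its underside).
- blue_hub_center (a point): another hub of the same size in blue, standing on the rack; bystander, leave alone. Point at its centre, half-way up (19 mm above its underside).
- brass_hub_center (a point): another hub of the same size in brass, standing on the rack; bystander, leave alone. Point at its centre, half-way up (19 mm above its underside).
- screwdriver_grip (a point): screwdriver lying on the table, bystander; point in its handle.
- wrench_grip (a point): wrench lying on the table, bystander; point in its handle.
- carton_c (a point): small cardboard carton 90 x 120 x 60 mm, bystander; its centre.
- jar_c (a point): closed jar, 60 mm diameter, 75 mm tall, bystander; its centre.
There are look-alikes about, which are no part of the job. There is more than one size of the black_hub; the job needs the smaller. Leave any green look-alike of the fixture alone.

How it is judged:
On the way:
1. the black hub is balanced on the dome alone, let go of, boss up and centred (contact force between black_hub and plunger above 0.8 N and contact force between black_hub and the arm below 0.1 N and contact force between black_hub and the fingers below 0.1 N and contact force between black_hub and stops below 0.1 N and angle between black_hub's own z axis and vertical below 0.25 rad and horizontal distance between black_hub and dome_top below 0.009 m and value of joint plunger below 0.003 m), for 0.4 s.
At the end, for the whole second after the job is handed in: Robot still pressing the black hub down: plunger in at least 8.5 mm, flange on the stop posts with over 2 N, underside under 1.5 mm above their tops, upright within 0.04 rad, within 9 mm of the plunger axis, still, robot contact over 5 N (value of joint plunger above 0.0085 m and contact force between black_hub and stops above 2 N and contact force between black_hub and plunger above 6 N and (contact force between black_hub and the fingers above 5 N or contact force between black_hub and the arm above 5 N) and angle between black_hub's own z axis and vertical below 0.04 rad and z of black_hub in the frame of stops below 0.0515 m and horizontal distance between black_hub and stops below 0.009 m and linear speed of black_hub below 0.02 m/s); the arm keeps its last pose, push and grip.
It fails at once if the hub is rammed on the stop posts with more than 60 N (contact force between black_hub and stops above 60 N).
It fails at once if a bystander is moved by more than 20 mm (distance of any of red_hub_center, blue_hub_center, brass_hub_center, screwdriver_grip, wrench_grip, carton_c, jar_c from where it was at the start of the episode above 0.02 m).
It also fails if it takes over 58 s, if anything falls off the work surface, if the arm or the gripper's body presses on something with over 40 N, if the wrist force passes 120 N, or if a joint passes its speed limit or range.

ROBOT

A 6-joint arm with a two-finger parallel gripper is mounted at the origin on the work surface. World frame = base frame: x ahead of the robot, y to its left, z up, the work surface at z = 0. Lengths are in m, angles in rad, forces in N, time in s.
With the tool pointing down it reaches from about 0.35 to 0.975 m from the base axis. Payload 4.9 kg.
Tool frame: the origin (TCP) lies midway between the tips of the shut fingers; the grasp point (between the pads) lies behind it (manip.grasp_offset is the y of the grasp point in the tool frame, in m); y points along the fingers, z is the direction in which the jaws open and shut, and the axes are right-handed (so a half turn about y gives the same grasp; the last joint's range is limited). The gripper opens to 85 mm and grips with 20 to 120 N. Pads are 22 mm wide; open, the fingers measure 114 mm over their backs; the gripper's body (76 mm by 85 mm) begins 54 mm behind the grasp point. The pads swing forward as they close: fully open they stand 13 mm farther back than shut.
Start: joints at [-1.443, 0.053, 1.613, -0, 1.476, -0.119], TCP at [0.153, -0.606, 0.209] pointing down, gripper open.
Joint ranges: [-3.01, 3.01], [-1.01, 2.22], [0.06, 2.58], [-1.02, 4.17], [0.09, 2.62], [-3.14, 3.14]. Speed limits (rad/s): [2.57, 2.57, 3.14, 3.14, 3.14, 3.14].

INTERFACE

Orientations are given as a unit quaternion [w, x, y, z].
In Python, from plant import manip gives the robot as it stands. The module is installed in compiled form; this text tells all that it offers.
- The arm moves only by the shell command python3 -m jog 'ROWS'. ROWS is a JSON object of lists of equal length, an entry for each row: "offset": the shift along the world's x, y, z in units of 50 mm (1.0 is 50 mm), a list of three; "angular": the turn, a rotation vector about the world's x, y, z in units of 6 degrees (1.0 is 6 degrees), a list of three; "jaw": the finger opening in mm, from 0 to 85.4. In form: {"offset": [[tx, ty, tz], ...], "angular": [[ax, ay, az], ...], "jaw": [jaw, ...]}. A call has 1 to 12 rows; each row shifts and turns the commanded pose from where the row before left it; what a row does not reach is not made up. A row lasts 1/10 s, in which the tool goes at most 50 mm and 8.59 degrees, less where a joint would pass 70% of its speed; a pose out of reach is approached as far as the arm can. A call is refused whole if a number of a shift passes 1 or a number of a turn 1, either way. A call with a gripper value outside its range is refused whole. The fingers move at their own pace and stop on an object; the grip force is fixed at half the most. Time passes only in rows, so rows that do not move let the fingers close. It gives the time, the measured TCP pose, the force and the opening at its end, in the units of the state.
- manip.state(): the state, without advancing time (a new reading comes with each control period).
- manip.grab_frame(name): name is "scene" or "top" or "wrist"; returns the picture (384x512x3 uint8, blue, green, red); there is no depth.
- manip.camera_model(name): a dict with "fx", "fy", "cx", "cy" (pixels), "rvec" (rotation vector, rad) and "tvec" (3), from world to camera coordinates, as OpenCV has them; the wrist camera has in their place "mount" (4x4, takes a point from camera to tool coordinates, whose origin is the TCP and whose axes are the tool frame's). Camera axes: x right, y down, z forward; pixel columns grow to the right and rows downward; lengths in m; the calibration is good to about 2 mm. A picture is of the moment at which its call begins: read the wrist's pose just before it. camera_model takes no time and is no camera call.
- manip.job_done(): hands the job in, once; it reports no verdict.
The state is a dict: "time": time; "joint_pos": joint angles; "joint_vel": joint speeds; "joint_efforts": joint torques, N m; "tool_pos": TCP position; "tool_rot": TCP orientation; "contact_force": force on the tool from outside, world axes, zero at the start; "ft_torque": the same for the moment, N m; "gripper_width": opening from 0.0 (shut) to 1.0 (fully open).
Only numpy, scipy, OpenCV 4.12 (cv2) and the standard library are available. Lean on these libraries where they do the work, as an engineer would, in place of code of your own. Each camera call takes 0.05 s, during which the arm holds its last target.

## Working session

There is one attempt and no reset: what is moved stays moved. The work goes in short steps, Python scripts to look and compute and a shell command to move; the robot and the scene stay as the last step left them, time stands still between calls to the robot, and variables do not carry over. Pictures are saved under pics/ and viewed, and the job is handed in when it is done.

```bash
mkdir -p pics; ls; python3 - <<'E'
from plant import manip
import cv2
s=manip.state(); print(s['time'],s['tool_pos'],s['tool_rot'],s['gripper_width'],s['contact_force'],manip.grasp_offset)
for n in ('scene','top','wrist'):
    im=manip.grab_frame(n); cv2.imwrite(f'pics/{n}0.png',im); print(n,manip.camera_model(n))
E
```

```text
pics
0.0 [ 0.15260963 -0.60539945  0.20779181] [ 0.08703616 -0.08704868  0.70243946 -0.70101786] 1.0012281226508324 [ 0.01793746 -0.0346465  -0.1912534 ] -0.0187
scene {'fx': 409.3703749605564, 'fy': 409.3703749605564, 'cx': 255.8957856456788, 'cy': 186.81702541216555, 'rvec': array([ 1.38570987,  2.0456281 , -0.96654027]), 'tvec': array([ 0.16753893, -0.24744287,  1.8046552 ])}
top {'fx': 375.89444640460687, 'fy': 375.89444640460687, 'cx': 253.26635036048341, 'cy': 188.4583422377425, 'rvec': array([ 2.16261026, -2.15988218,  0.09553775]), 'tvec': array([0.03602093, 0.53825799, 1.05246134])}
wrist {'fx': 337.9931901285383, 'fy': 337.9931901285383, 'cx': 257.48387901804574, 'cy': 195.3242461612402, 'mount': array([[-2.45066131e-04,  9.48492994e-01,  3.16798011e-01,
        -8.20297791e-02],
       [ 3.85439919e-04, -3.16797907e-01,  9.48492982e-01,
        -1.64713429e-01],
       [ 9.99999896e-01,  3.54550105e-04, -2.87950626e-04,
        -3.57559945e-04],
       [ 0.00000000e+00,  0.00000000e+00,  0.00000000e+00,
         1.00000000e+00]])}
```

View pics/scene0.png

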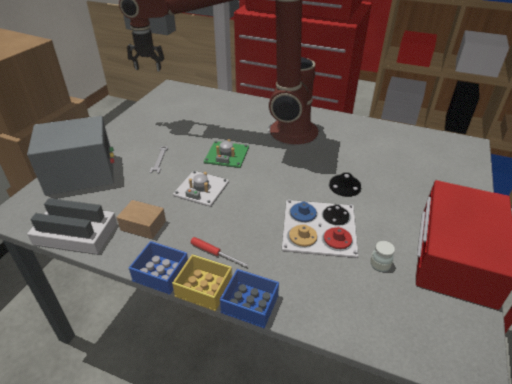

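View pics/top0.png

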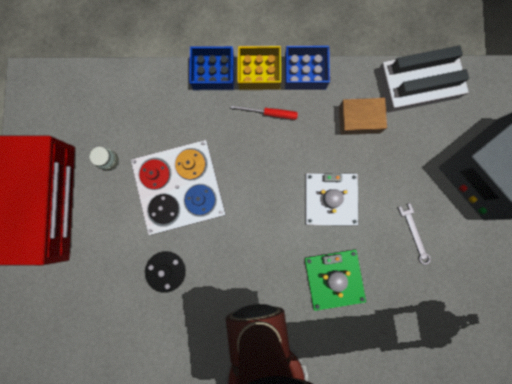

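View pics/wrist0.png

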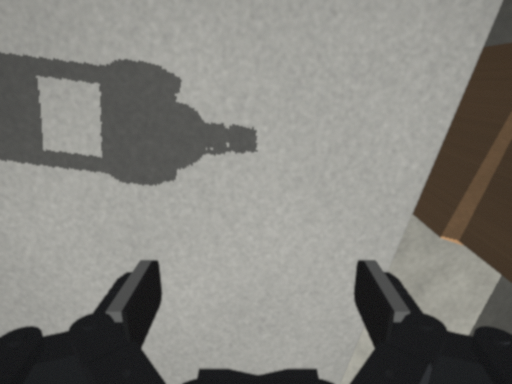

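Top view: the candidates for the black hub are the one on the rack (164,209) and a larger one on the bare table (165,271). For the fixture they are the aluminium plate (333,199) and the green look-alike (337,280). I choose the rack hub and the aluminium fixture, and check both in a crop.

```bash
cat > h.py <<'E'
import numpy as np,cv2
from scipy.spatial.transform import Rotation as R
from plant import manip
def ray(n,uv,st=None):
    c=manip.camera_model(n); uv=np.atleast_2d(uv).astype(float)
    d=np.c_[(uv[:,0]-c['cx'])/c['fx'],(uv[:,1]-c['cy'])/c['fy'],np.ones(len(uv))]
    if 'rvec' in c:
        M=R.from_rotvec(c['rvec']).as_matrix(); return -M.T@c['tvec'], d@M
    q=st['tool_rot']; T=np.eye(4);T[:3,:3]=R.from_quat([q[1],q[2],q[3],q[0]]).as_matrix();T[:3,3]=st['tool_pos']
    T=T@c['mount']; return T[:3,3], d@T[:3,:3].T
def plane(n,uv,z,st=None):
    o,d=ray(n,uv,st); return o+d*((z-o[2])/d[:,2])[:,None]
E
python3 - <<'E'
import cv2,numpy as np
from h import *
im=cv2.imread('pics/top0.png')
a=cv2.resize(im[125:315,120:240],None,fx=3,fy=3,interpolation=cv2.INTER_CUBIC)
b=cv2.resize(im[125:315,290:380],None,fx=3,fy=3,interpolation=cv2.INTER_CUBIC)
cv2.imwrite('pics/crop0.png',np.hstack([a,b]))
g=cv2.cvtColor(im,cv2.COLOR_BGR2GRAY)
hsv=cv2.cvtColor(im,cv2.COLOR_BGR2HSV)
def show(m,nm,lo=150):
    cs,_=cv2.findContours(m.astype(np.uint8),cv2.RETR_EXTERNAL,cv2.CHAIN_APPROX_NONE)
    for c in cs:
        if cv2.contourArea(c)>lo: print(nm,np.round(cv2.minEnclosingCircle(c)[0],1),round(cv2.minEnclosingCircle(c)[1],1),cv2.minAreaRect(c),cv2.contourArea(c))
m=np.zeros_like(g);m[130:300,125:230]=1
show((g<60)*m,'black')
m2=np.zeros_like(g);m2[130:235,125:230]=1;m2[165:235,295:370]=1
show((((g>170)&(hsv[...,1]<40))*m2),'white')
E
```

```text
black [206.1 295. ] 23.2 ((206.0, 293.0), (12.0, 46.0), 90.0) 420.0
black [165.  271.7] 20.4 ((164.5, 271.5), (39.0, 39.0), 90.0) 1208.0
black [163. 209.] 14.8 ((162.75001525878906, 208.75001525878906), (27.577163696289062, 28.284271240234375), 45.0) 614.5
white [332.5 198.5] 35.4 ((331.9999694824219, 198.49998474121094), (49.99999237060547, 50.99999237060547), -0.0) 2247.0
white [177. 187.] 54.7 ((176.96975708007812, 186.99346923828125), (77.72846984863281, 79.02902221679688), 75.57923126220703) 5894.5
```

View pics/crop0.png

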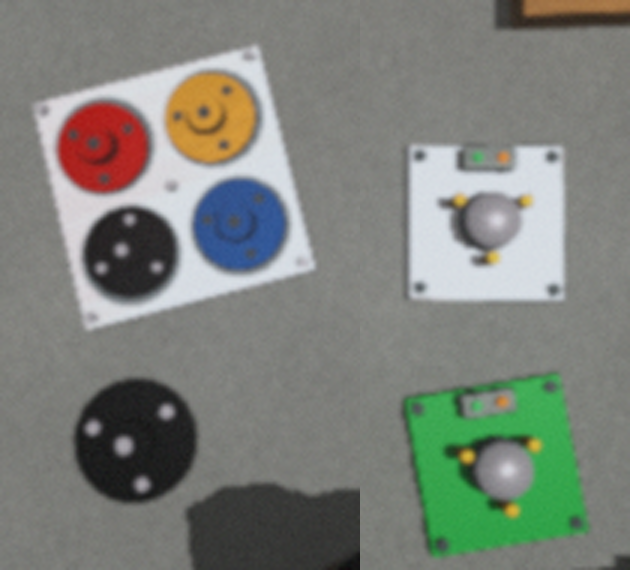

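The crop confirms it. The rack's black hub at (163,209) has a clearly smaller flange than the table one at (165,271), 14.8 px radius against 20.4. The aluminium fixture's dome is at about (334,198). Positions next.

```bash
python3 - <<'E'
from h import *
im=cv2.imread('pics/top0.png')
print('hub',plane('top',[[163,209],[165,271.7]],.020))
print('platec',plane('top',[[332.5,198.5]],.012)); print('rackc',plane('top',[[177,187]],.012))
r=cv2.boxPoints(((176.97,186.99),(77.7,79.0),75.58)); p=plane('top',r,.012);print(p)
b=plane('top',[[307,173],[358,173],[358,224],[307,224]],.012);print('plate',b)
print('dome',plane('top',[[333.5,198]],.05))
s=manip.state();q=s['tool_rot'];print(R.from_quat([q[1],q[2],q[3],q[0]]).as_matrix().round(3), s['tool_pos'])
E
```

```text
hub [[0.47923431 0.29762996 0.02      ]
 [0.30116733 0.28713762 0.02      ]]
platec [[ 0.5107115  -0.19296082  0.012     ]]
rackc [[0.54406511 0.26026883 0.012     ]]
[[0.62665791 0.40440071 0.012     ]
 [0.68558941 0.17865321 0.012     ]
 [0.46310266 0.11905634 0.012     ]
 [0.40595427 0.34012491 0.012     ]]
plate [[ 0.58539952 -0.12009485  0.012     ]
 [ 0.58537969 -0.26860964  0.012     ]
 [ 0.43720947 -0.26466973  0.012     ]
 [ 0.43693157 -0.11821192  0.012     ]]
dome [[ 0.50919383 -0.18834435  0.05      ]]
[[-0.97  -0.     0.244]
 [-0.244  0.002 -0.97 ]
 [-0.    -1.    -0.002]] [ 0.15261796 -0.60552484  0.20803006]
```

```bash
python3 -m jog '{"offset":[[0.3,0.35,0],[0.6,0.7,0],[0.6,0.7,0],[0.65,0.75,0],[0.65,0.75,0],[0.65,0.75,0],[0.65,0.75,0],[0.65,0.75,0],[0.65,0.75,0],[0.65,0.75,0],[0.6,0.7,0],[0.5,0.6,0]],"angular":[[0,0,0],[0,0,0],[0,0,0],[0,0,0],[0,0,0],[0,0,0],[0,0,0],[0,0,0],[0,0,0],[0,0,0],[0,0,0],[0,0,0]],"jaw":[60,60,60,60,60,60,60,60,60,60,60,60]}'
python3 -m jog '{"offset":[[0,0,0],[0,0,0],[0,0,0]],"angular":[[0,0,0],[0,0,0],[0,0,0]],"jaw":[60,60,60]}'
python3 - <<'E'
from h import *
import pickle
s=manip.state(); im=manip.grab_frame('wrist'); cv2.imwrite('pics/w1.png',im); pickle.dump(s,open('w1.pkl','wb'))
print(s)
E
```

```text
time: 1.35
tool_pos: [0.5112, -0.1888, 0.2087]
tool_rot: [0.087, -0.087, 0.702, -0.702]
contact_force: [0.5, -1.2, 0.3]
gripper_width: 0.704
time: 1.65
tool_pos: [0.5097, -0.1916, 0.2087]
tool_rot: [-0.087, 0.087, -0.702, 0.702]
contact_force: [-0.2, -0.4, 0.5]
gripper_width: 0.699
{'time': 1.65, 'joint_pos': array([-4.96032344e-01, -1.39657638e-01,  1.79979878e+00, -4.25116320e-04,
        1.48197820e+00,  8.28753570e-01]), 'joint_vel': array([-0.01644516, -0.00570415,  0.00178058,  0.00224058, -0.00151791,
        0.00223186]), 'joint_efforts': array([ 7.07324222e-01, -3.08732378e+01, -3.71426904e+01,  2.88251537e-02,
        1.19517306e-03, -1.43675250e-03]), 'tool_pos': array([ 0.50965556, -0.1915832 ,  0.20871129]), 'tool_rot': array([-0.08653339,  0.08701044, -0.7017486 ,  0.70177636]), 'contact_force': array([-0.23301051, -0.40386131,  0.51462857]), 'ft_torque': array([-0.00304453, -0.00516211, -0.04136816]), 'gripper_width': 0.6994809712521713}
```

View pics/w1.png

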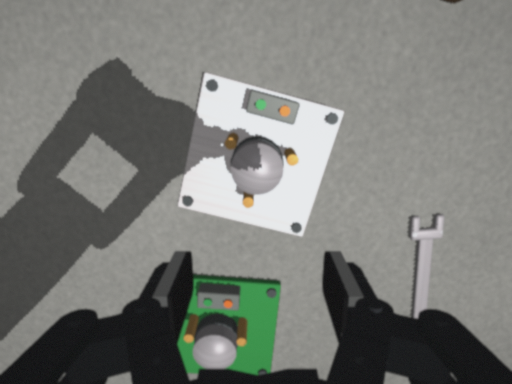

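The aluminium fixture's dome is at about (257,165), its posts at (232,141), (292,157) and (249,201), and the plate's corner screws around them. I measure its centre several ways.

```bash
python3 - <<'E'
from h import *
import pickle
s=pickle.load(open('w1.pkl','rb')); im=cv2.imread('pics/w1.png')
P=plane('wrist',[[212,85.5],[331,118.5],[296,227.5],[188,201]],.012,s); print('screws',P.round(4),P.mean(0).round(4), np.linalg.norm(P-np.roll(P,1,0),axis=1))
P=plane('wrist',[[206,73],[343,110.5],[303,236],[180,207.5]],.012,s); print('corners mean',P.mean(0).round(4),np.linalg.norm(P-np.roll(P,1,0),axis=1))
# intersection of diagonals
P=plane('wrist',[[232,139],[292,157.5],[248.5,200.5]],.05,s); print('posts',P.round(4),P.mean(0).round(4),np.linalg.norm(P-np.roll(P,1,0),axis=1))
cv2.imwrite('pics/c1.png',cv2.resize(im[65:245,170:350],None,fx=3.3,fy=3.3,interpolation=cv2.INTER_CUBIC))
E
```

```text
screws [[ 0.5748 -0.127   0.012 ]
 [ 0.573  -0.2546  0.012 ]
 [ 0.4445 -0.2537  0.012 ]
 [ 0.4461 -0.1258  0.012 ]] [ 0.5096 -0.1903  0.012 ] [0.12874613 0.12758395 0.12848535 0.12789816]
corners mean [ 0.5103 -0.1915  0.012 ] [0.14897327 0.14541679 0.14774247 0.14633153]
posts [[ 0.5333 -0.16    0.05  ]
 [ 0.53   -0.2206  0.05  ]
 [ 0.4766 -0.19    0.05  ]] [ 0.5133 -0.1902  0.05  ] [0.06413229 0.06064073 0.06153314]
```

View pics/c1.png

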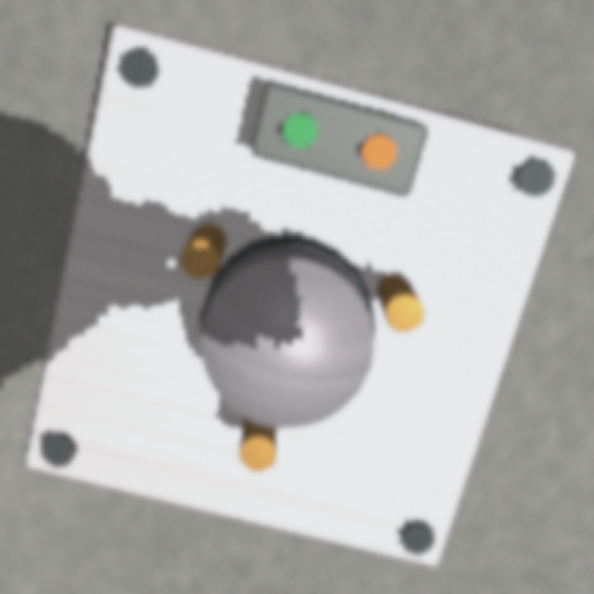

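```bash
python3 - <<'E'
from h import *
import pickle
s=pickle.load(open('w1.pkl','rb'))
f=lambda p:np.array(p)/3.3+[170-.35,65-.35]
P=plane('wrist',f([[201,256],[405,313],[258,453]]),.05,s); print('posts',P.round(4),P.mean(0).round(4),np.linalg.norm(P-np.roll(P,1,0),axis=1))
P=plane('wrist',f([[139,67],[533,176],[417,536],[58,448]]),.012,s); print('screws',P.mean(0).round(4),np.linalg.norm(P-np.roll(P,1,0),axis=1))
E
```

```text
posts [[ 0.53   -0.1594  0.05  ]
 [ 0.5282 -0.2215  0.05  ]
 [ 0.475  -0.1897  0.05  ]] [ 0.5111 -0.1902  0.05  ] [0.06281138 0.06213532 0.06199987]
screws [ 0.5101 -0.1899  0.012 ] [0.12872755 0.1279182  0.12851116 0.12874206]
```

The fixture axis is at about (0.5105, -0.190). Next, over the rack.

```bash
python3 -m jog '{"offset":[[-0.02,0.4,0],[-0.05,0.8,0],[-0.06,0.9,0],[-0.06,0.9,0],[-0.06,0.9,0],[-0.06,0.9,0],[-0.06,0.9,0],[-0.06,0.9,0],[-0.06,0.9,0],[-0.06,0.9,0],[-0.05,0.8,0],[-0.02,0.5,0]],"angular":[[0,0,0],[0,0,0],[0,0,0],[0,0,0],[0,0,0],[0,0,0],[0,0,0],[0,0,0],[0,0,0],[0,0,0],[0,0,0],[0,0,0]],"jaw":[60,60,60,60,60,60,60,60,60,60,60,60]}'
python3 -m jog '{"offset":[[0,0,0],[0,0,0],[0,0,0]],"angular":[[0,0,0],[0,0,0],[0,0,0]],"jaw":[60,60,60]}'
python3 - <<'E'
from h import *
import pickle
s=manip.state(); im=manip.grab_frame('wrist'); cv2.imwrite('pics/w2.png',im); pickle.dump(s,open('w2.pkl','wb'))
E
```

```text
time: 2.9
tool_pos: [0.479, 0.2952, 0.209]
tool_rot: [0.087, -0.087, 0.702, -0.702]
contact_force: [0.0, 0.2, 0.3]
gripper_width: 0.698
time: 3.2
tool_pos: [0.4796, 0.2925, 0.2089]
tool_rot: [-0.086, 0.086, -0.702, 0.702]
contact_force: [-0.4, 0.4, 0.0]
gripper_width: 0.702
```

View pics/w2.png

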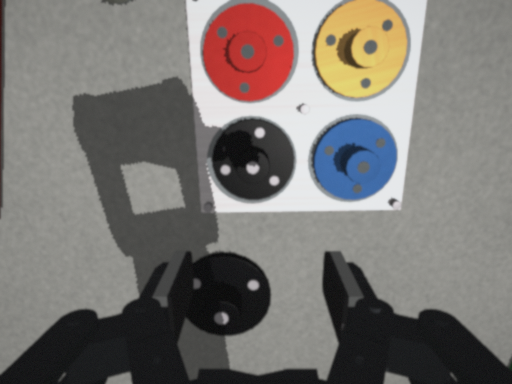

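The black hub's flange is centred near (253,159) with the boss-top dot at (252,168). Blue is to its right along the jaw direction, and the larger black hub is below at (228,293).

```bash
python3 - <<'E'
from h import *
import pickle
s=pickle.load(open('w2.pkl','rb')); im=cv2.imread('pics/w2.png'); g=cv2.cvtColor(im,cv2.COLOR_BGR2GRAY)
hsv=cv2.cvtColor(im,cv2.COLOR_BGR2HSV)
def fl(m):
    m=m.astype(np.uint8)
    cs,_=cv2.findContours(m,cv2.RETR_EXTERNAL,cv2.CHAIN_APPROX_NONE); c=max(cs,key=cv2.contourArea); return cv2.fitEllipse(cv2.convexHull(c)),c
w=np.zeros(g.shape,bool);w[112:206,214:300]=1
e,c=fl((g<75)&w); print(e, plane('wrist',[e[0]],.022,s), 'pix')
P=plane('wrist',c[:,0],.022,s)[:,:2]; print('circ',cv2.minEnclosingCircle(P.astype(np.float32)))
w2=np.zeros(g.shape,bool);w2[160:176,244:261]=1
ys,xs=np.nonzero((g>120)&w2);print(xs.mean(),ys.mean(),plane('wrist',[[xs.mean(),ys.mean()]],.05,s))
# other hub top dots: 
for n,p in dict(red=(247.5,51.5),brass=(370.5,47),blue=(363.5,167)).items(): print(n,plane('wrist',[p],.05,s))
cv2.imwrite('pics/c2.png',cv2.resize(im[100:215,195:310],None,fx=5,fy=5,interpolation=cv2.INTER_CUBIC))
E
```

```text
((251.56918334960938, 158.3475799560547), (79.34375762939453, 83.35237121582031), 119.47193908691406) [[0.48358988 0.30033318 0.022     ]] pix
circ ((0.48176586627960205, 0.3006693720817566), 0.04470456764101982)
252.39583333333334 168.65625 [[0.47977831 0.2980881  0.05      ]]
red [[0.58205228 0.32759831 0.05      ]]
brass [[0.61187924 0.22338913 0.05      ]]
blue [[0.50786873 0.19263015 0.05      ]]
```

View pics/c2.png

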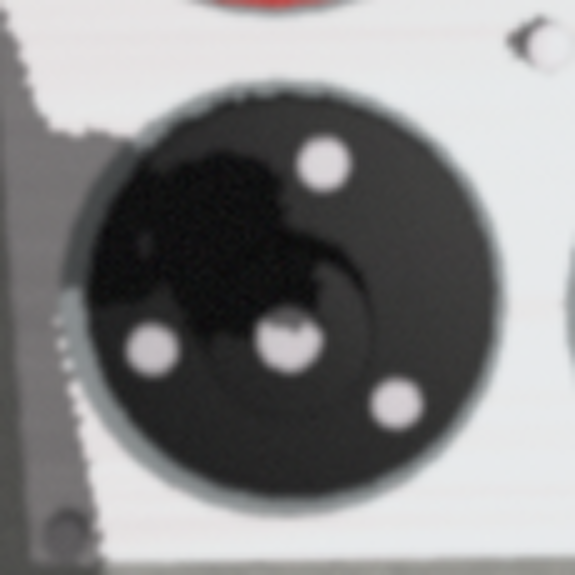

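```bash
python3 -m jog '{"offset":[[0.0,0.1,-0.4],[0,0,-0.7],[0,0,-0.7],[0,0,-0.6],[0,0,-0.4],[0,0,-0.3],[0,0,0],[0,0,0]],"angular":[[0,0,0],[0,0,0],[0,0,0],[0,0,0],[0,0,0],[0,0,0],[0,0,0],[0,0,0]],"jaw":[60,60,60,60,60,60,60,60]}'
python3 - <<'E'
from h import *
im=manip.grab_frame('wrist'); cv2.imwrite('pics/w3.png',im); print(manip.state()['tool_pos'])
E
```

```text
time: 4.05
tool_pos: [0.4799, 0.2987, 0.0548]
tool_rot: [0.087, -0.086, 0.702, -0.702]
contact_force: [0.2, 0.1, 0.5]
gripper_width: 0.7
[0.4803562  0.29910301 0.05554836]
```

View pics/w3.png

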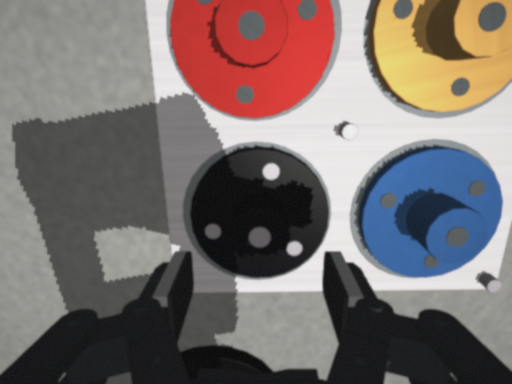

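The fingers straddle the boss, with its top dot at (260,237).

```bash
python3 - <<'E'
from h import *
s=manip.state(); print(s['tool_pos'],plane('wrist',[[260,237]],.05,s))
E
```

```text
[0.4803562  0.29910301 0.05554836] [[0.48140883 0.29834965 0.05      ]]
```

```bash
python3 -m jog '{"offset":[[0.02,0,-0.2],[0,0,-0.2],[0,0,-0.18],[0,0,0],[0,0,0],[0,0,0],[0,0,0],[0,0,0],[0,0,0],[0,0,0]],"angular":[[0,0,0],[0,0,0],[0,0,0],[0,0,0],[0,0,0],[0,0,0],[0,0,0],[0,0,0],[0,0,0],[0,0,0]],"jaw":[60,60,60,60,60,45,38,30,25,25]}'
python3 -m jog '{"offset":[[0,0,0],[0,0,0],[0,0,0],[0,0,0]],"angular":[[0,0,0],[0,0,0],[0,0,0],[0,0,0]],"jaw":[25,25,25,25]}'
```

```text
time: 5.1
tool_pos: [0.4823, 0.2999, 0.0276]
tool_rot: [0.089, -0.085, 0.702, -0.701]
contact_force: [-0.9, -0.4, 7.3]
gripper_width: 0.291
time: 5.5
tool_pos: [0.4823, 0.2999, 0.0276]
tool_rot: [0.089, -0.085, 0.702, -0.701]
contact_force: [0.0, -0.3, 7.1]
gripper_width: 0.292
```

The opening is 24.9 mm, the commanded value, with 7 N upward. A 34 mm boss should have stopped the fingers sooner, so I look before going on.

```bash
python3 - <<'E'
from h import *
im=manip.grab_frame('wrist'); cv2.imwrite('pics/w4.png',im)
for n in('scene','top'):
    i=manip.grab_frame(n); cv2.imwrite(f'pics/{n}4.png',i)
    c=i[170:270,250:370] if n=='scene' else i[130:250,110:230]
    cv2.imwrite(f'pics/{n}4c.png',cv2.resize(c,None,fx=4,fy=4,interpolation=cv2.INTER_CUBIC))
E
```

```text
(no output)
```

View pics/w4.png

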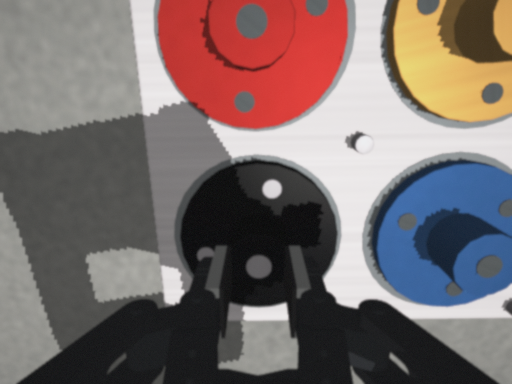

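View pics/scene4c.png

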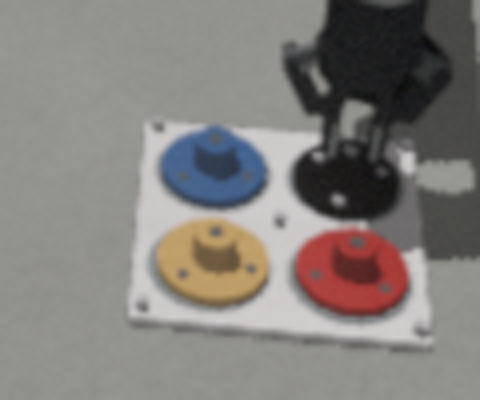

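```bash
python3 -m jog '{"offset":[[0,0,0],[0,0,0],[0,0,0]],"angular":[[0,0,0],[0,0,0],[0,0,0]],"jaw":[10,10,10]}'
python3 - <<'E'
from h import *
s=manip.state(); print(s['tool_pos'],plane('wrist',[[258.5,266.5]],.05,s))
im=cv2.imread('pics/w4.png'); cv2.imwrite('pics/w4c.png',cv2.resize(im[180:384,170:350],None,fx=2.9,fy=2.9,interpolation=cv2.INTER_CUBIC))
E
```

```text
time: 5.95
tool_pos: [0.4826, 0.2999, 0.028]
tool_rot: [0.089, -0.085, 0.702, -0.701]
contact_force: [0.3, -0.5, 8.9]
gripper_width: 0.118
[0.48264174 0.29991282 0.02799181] [[0.48104117 0.29939687 0.05      ]]
```

View pics/w4c.png

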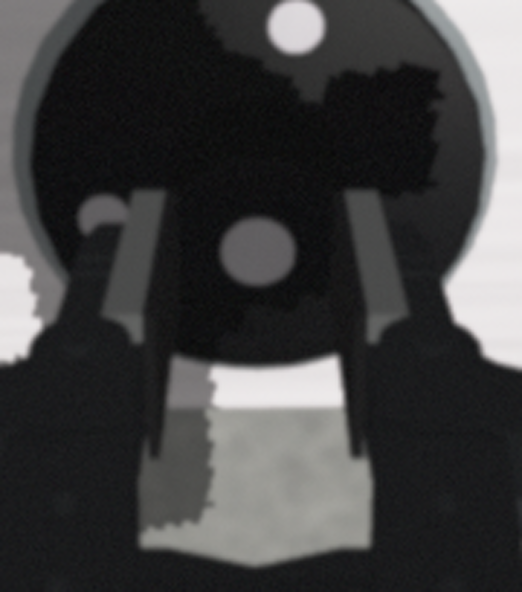

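```bash
python3 - <<'E'
from h import *
im=manip.grab_frame('wrist'); cv2.imwrite('pics/w5.png',im)
cv2.imwrite('pics/w5c.png',cv2.convertScaleAbs(cv2.resize(im[150:384,130:390],None,fx=2.5,fy=2.5,interpolation=cv2.INTER_CUBIC),alpha=2.2))
E
```

```text
(no output)
```

View pics/w5c.png

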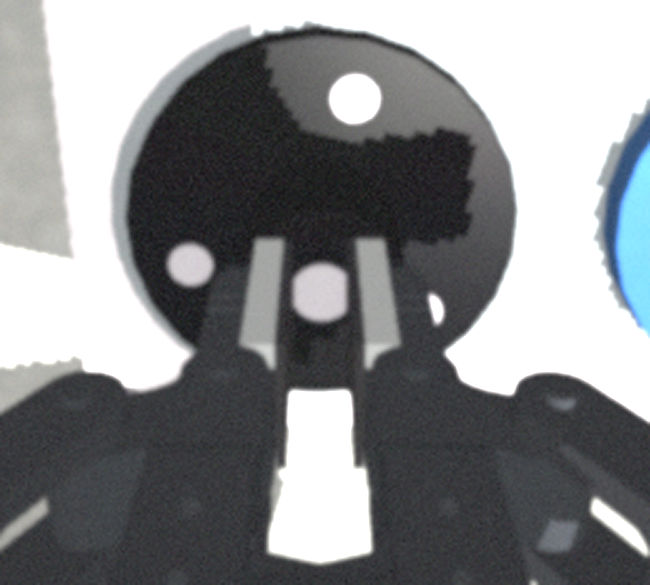

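```bash
python3 - <<'E'
from h import *
import pickle
s2=pickle.load(open('w2.pkl','rb')); s5=manip.state(); s3=dict(s5); s3['tool_pos']=np.array([.48036,.2991,.05555]); s3['tool_rot']=s2['tool_rot']
def tri(L):
    A=np.zeros((3,3));b=np.zeros(3)
    for o,d in L:
        d=d[0]/np.linalg.norm(d[0]);M=np.eye(3)-np.outer(d,d);A+=M;b+=M@o
    return np.linalg.solve(A,b)
r2=ray('wrist',[[252.9,167.3]],s2); r3=ray('wrist',[[260,237]],s3); r5=ray('wrist',[[258.4,266.8]],s5)
im=cv2.imread('pics/top0.png')
print(tri([r2,r3]),tri([r2,r5]),tri([r2,r3,r5]))
# bolts on flange
f2=lambda p:np.array([p])/5+[195,100]
for a,b in [((324,164),(271,172)),((152,349),(213,231)),((397,404),(294,248))]:
    print('bolt',tri([ray('wrist',f2(a)-.4,s2),ray('wrist',[b],s3)]))
print(s5['contact_force'])
E
```

```text
[0.48086537 0.29802647 0.04871785] [0.48091305 0.29862708 0.04960874] [0.48096366 0.29850131 0.04948566]
bolt [0.51201662 0.29897786 0.02200745]
bolt [0.46466781 0.32513432 0.02069747]
bolt [0.46538182 0.27090358 0.02013251]
[-0.06194347 -1.07192134  8.49365075]
```

```bash
python3 - <<'E'
from h import *
i=manip.grab_frame('scene'); c=i[180:240,290:370]; c4=cv2.imread('pics/scene4.png')[180:240,290:370]
o=np.vstack([cv2.resize(x,None,fx=7,fy=5*1.0,interpolation=cv2.INTER_CUBIC) for x in (c4,c)])
o=cv2.convertScaleAbs(o,alpha=1.8)
m=manip.camera_model('scene')
s=manip.state()
for p in [s['tool_pos'],[.481,.2985,.05],[.481,.2985,.022]]:
    u,_=cv2.projectPoints(np.array([p]),m['rvec'],m['tvec'],np.array([[m['fx'],0,m['cx']],[0,m['fy'],m['cy']],[0,0,1]]),None); u=u[0,0]; print(u, (u-[290,180])*[7,5])
cv2.imwrite('pics/s5.png',o)
E
```

```text
[336.92387122 212.59395171] [328.46709857 162.96975854]
[337.4841383  207.23759631] [332.38896812 136.18798156]
[336.39050388 213.49689507] [324.73352713 167.48447534]
```

View pics/s5.png

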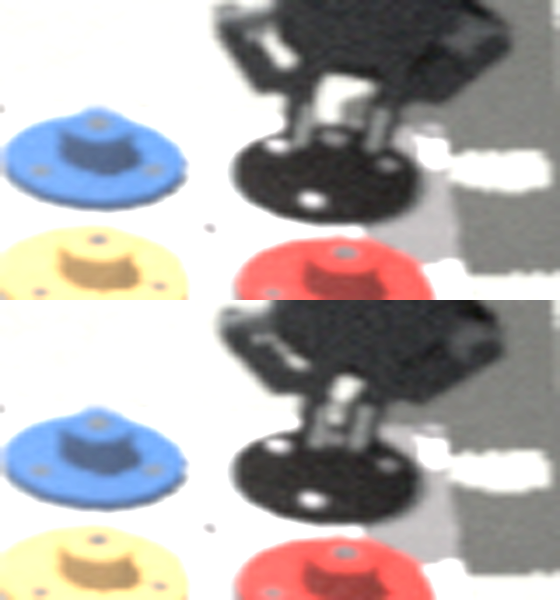

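Wrist and scene views agree that the fingertips stand on the boss top rather than beside it, with no grasp made. I open the fingers and lift, then compare tip height with TCP height.

```bash
python3 -m jog '{"offset":[[0,0,0.1],[0,0,0.3],[0,0,0.4],[0,0,0],[0,0,0],[0,0,0]],"angular":[[0,0,0],[0,0,0],[0,0,0],[0,0,0],[0,0,0],[0,0,0]],"jaw":[10,10,60,60,60,60]}'
python3 - <<'E'
from h import *
s=manip.state();print(s['tool_pos'],s['contact_force'])
i=manip.grab_frame('scene'); c=i[165:240,290:380]
w=manip.grab_frame('wrist')
cv2.imwrite('pics/s6.png',cv2.convertScaleAbs(cv2.resize(c,None,fx=7,fy=7,interpolation=cv2.INTER_CUBIC),alpha=1.8))
cv2.imwrite('pics/w6.png',w)
m=manip.camera_model('scene')
K=np.array([[m['fx'],0,m['cx']],[0,m['fy'],m['cy']],[0,0,1]])
z=s['tool_pos'];j=np.array([.244,-.97,0])
for p in [z,z+.03*j,z-.03*j,[.481,.2985,.05],[.481,.2985,.022]]:
    u,_=cv2.projectPoints(np.array([p]),m['rvec'],m['tvec'],K,None); u=u[0,0]; print(u, (u-[290,165])*[7,7])
E
```

```text
time: 6.65
tool_pos: [0.4795, 0.2987, 0.0641]
tool_rot: [-0.087, 0.088, -0.702, 0.702]
contact_force: [0.8, -0.0, -0.9]
gripper_width: 0.7
[0.47948322 0.29865157 0.06407834] [ 0.77835605 -0.03777707 -0.90945149]
[338.19553497 203.75161   ] [337.36874477 271.26127001]
[328.90401925 202.92384431] [272.32813477 265.46691014]
[347.52876472 204.58309193] [402.70135304 277.08164353]
[337.4841383  207.23759631] [332.38896812 295.66317418]
[336.39050388 213.49689507] [324.73352713 339.47826548]
```

View pics/s6.png

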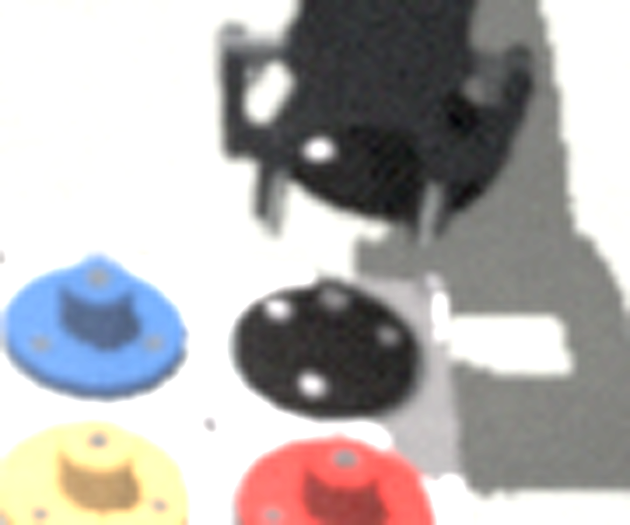

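View pics/w6.png

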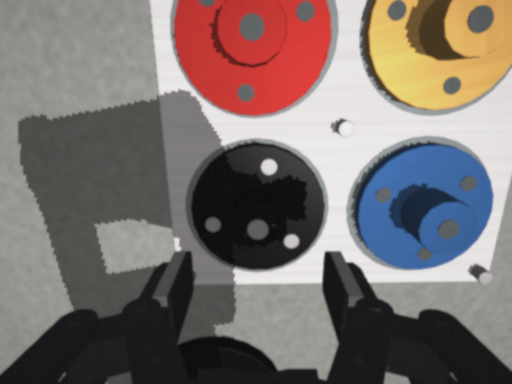

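The tips actually sit about 22 to 24 mm behind the reported TCP: the contact on the 50 mm boss top came at TCP z = 0.028. So the grasp needs TCP z of about 0.006. The hub hasn't moved. I descend again, watching the force.

```bash
python3 -m jog '{"offset":[[0.02,0,-0.3],[0,0,-0.4],[0,0,-0.3],[0,0,-0.16],[0,0,0],[0,0,0]],"angular":[[0,0,0],[0,0,0],[0,0,0],[0,0,0],[0,0,0],[0,0,0]],"jaw":[60,60,60,60,60,60]}'
python3 - <<'E'
from h import *
i=manip.grab_frame('scene'); c=i[165:240,290:380]
w=manip.grab_frame('wrist')
cv2.imwrite('pics/s7.png',cv2.convertScaleAbs(cv2.resize(c,None,fx=7,fy=7,interpolation=cv2.INTER_CUBIC),alpha=1.8))
cv2.imwrite('pics/w7.png',w)
E
```

```text
time: 7.35
tool_pos: [0.4814, 0.299, 0.007]
tool_rot: [0.087, -0.087, 0.702, -0.702]
contact_force: [0.6, -0.2, 0.3]
gripper_width: 0.703
```

View pics/s7.png

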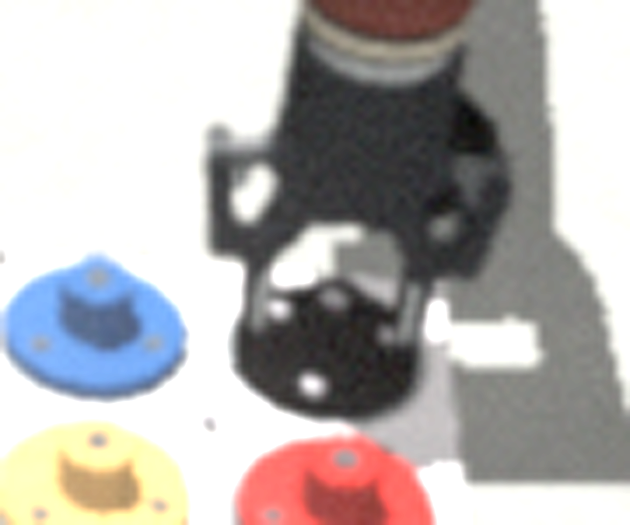

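View pics/w7.png

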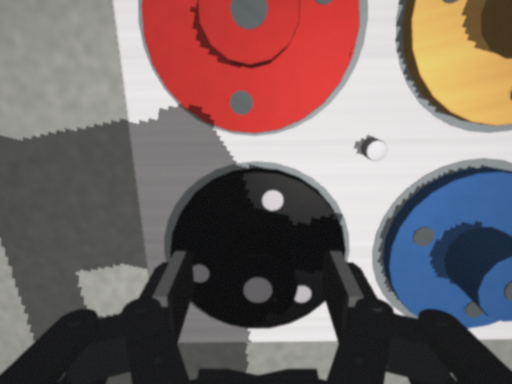

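The tips are now just above the flange, either side of the boss, with no contact. I close slowly.

```bash
python3 -m jog '{"offset":[[0,0,0],[0,0,0],[0,0,0],[0,0,0],[0,0,0],[0,0,0],[0,0,0],[0,0,0]],"angular":[[0,0,0],[0,0,0],[0,0,0],[0,0,0],[0,0,0],[0,0,0],[0,0,0],[0,0,0]],"jaw":[50,44,40,37,34,30,25,25]}'
python3 -m jog '{"offset":[[0,0,0],[0,0,0]],"angular":[[0,0,0],[0,0,0]],"jaw":[20,20]}'
```

```text
time: 8.25
tool_pos: [0.4814, 0.2992, 0.0075]
tool_rot: [0.087, -0.087, 0.702, -0.702]
contact_force: [-1.8, 0.1, 4.9]
gripper_width: 0.375
time: 8.45
tool_pos: [0.4814, 0.2992, 0.0075]
tool_rot: [0.087, -0.087, 0.702, -0.702]
contact_force: [-2.8, 0.4, 4.6]
gripper_width: 0.372
```

The fingers stopped at about 32 mm on the boss. I lift and check.

```bash
python3 -m jog '{"offset":[[0,0,0.1],[0,0,0.3],[0,0,0.5],[0,0,0.6],[0,0,0.6],[0,0,0.4],[0,0,0.2],[0,0,0],[0,0,0]],"angular":[[0,0,0],[0,0,0],[0,0,0],[0,0,0],[0,0,0],[0,0,0],[0,0,0],[0,0,0],[0,0,0]],"jaw":[20,20,20,20,20,20,20,20,20]}'
python3 - <<'E'
from h import *
w=manip.grab_frame('wrist');i=manip.grab_frame('scene')
cv2.imwrite('pics/w8.png',np.hstack([w[130:],cv2.resize(i[150:250,280:380],(254,254))]))
E
```

```text
time: 9.35
tool_pos: [0.4805, 0.2986, 0.1409]
tool_rot: [-0.086, 0.088, -0.702, 0.702]
contact_force: [0.5, -0.4, -3.2]
gripper_width: 0.376
```

View pics/w8.png

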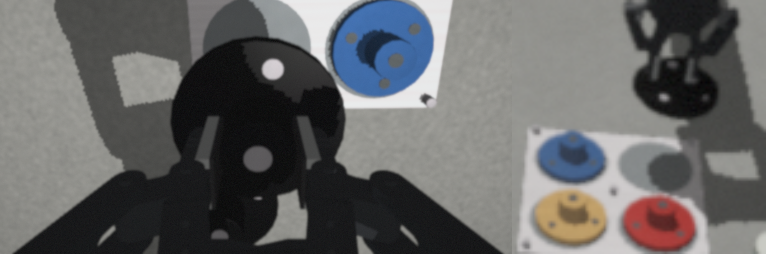

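The hub is held level, with the boss dot at (258,289) and a load of about 3 N. I compute its offset from the TCP.

```bash
python3 - <<'E'
from h import *
s=manip.state(); z=s['tool_pos'][2]
d=plane('wrist',[[258,289]],z+.0425,s)[0]-s['tool_pos']; b=plane('wrist',[[272.5,199]],z+.0145,s)[0]-s['tool_pos']
print(d,b,s['tool_pos'])
g=cv2.cvtColor(cv2.imread('pics/w8.png'),cv2.COLOR_BGR2GRAY)
E
```

```text
[-0.00018188  0.00015494  0.0425    ] [0.0308321  0.00091375 0.0145    ] [0.48003518 0.29839692 0.13993346]
```

```bash
python3 -m jog '{"offset":[[0.05,-0.4,0.1],[0.05,-0.7,0.1],[0.05,-0.95,0],[0.05,-0.95,0],[0.05,-0.95,0],[0.05,-0.95,0],[0.05,-0.95,0],[0.05,-0.95,0],[0.05,-0.95,0],[0.05,-0.95,0],[0.05,-0.7,0],[0.05,-0.37,0]],"angular":[[0,0,0],[0,0,0],[0,0,0],[0,0,0],[0,0,0],[0,0,0],[0,0,0],[0,0,0],[0,0,0],[0,0,0],[0,0,0],[0,0,0]],"jaw":[20,20,20,20,20,20,20,20,20,20,20,20]}'
python3 -m jog '{"offset":[[0,0,-0.3],[0,0,-0.3],[0,0,0],[0,0,0],[0,0,0]],"angular":[[0,0,0],[0,0,0],[0,0,0],[0,0,0],[0,0,0]],"jaw":[20,20,20,20,20]}'
python3 - <<'E'
from h import *
print(manip.state()['tool_pos'],manip.state()['tool_rot'])
w=manip.grab_frame('wrist');i=manip.grab_frame('scene')
cv2.imwrite('pics/w9.png',w); cv2.imwrite('pics/s9.png',cv2.resize(i[120:220,150:250],(600,600),interpolation=cv2.INTER_CUBIC))
E
```

```text
time: 10.65
tool_pos: [0.5102, -0.192, 0.1505]
tool_rot: [0.085, -0.087, 0.702, -0.702]
contact_force: [-0.1, 0.4, -2.7]
gripper_width: 0.375
time: 11.15
tool_pos: [0.5115, -0.1886, 0.1222]
tool_rot: [-0.088, 0.087, -0.702, 0.702]
contact_force: [0.1, -0.4, -2.9]
gripper_width: 0.372
[ 0.51147126 -0.18859624  0.12221423] [-0.0877064   0.08746645 -0.7016324   0.70169024]
```

View pics/w9.png

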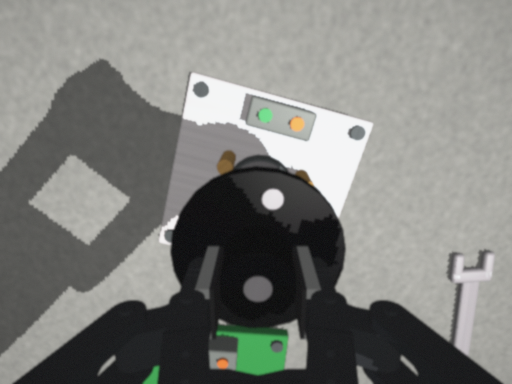

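View pics/s9.png

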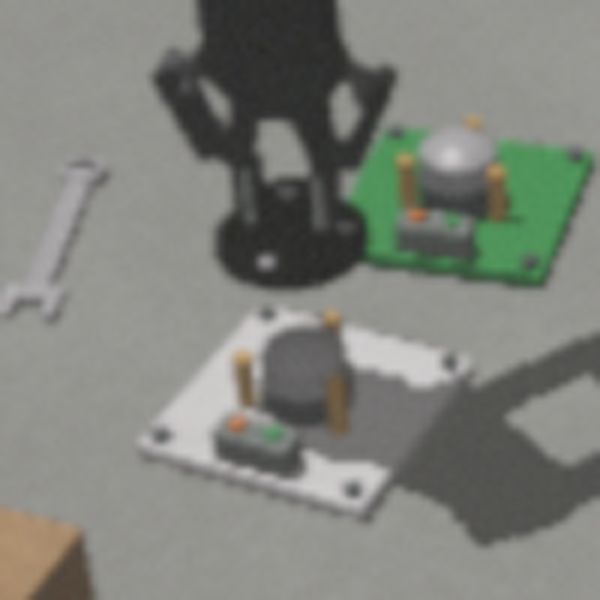

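The plate screws are visible at (201,90), (357,132) and (171,236), which gives a recheck of the fixture centre.

```bash
python3 - <<'E'
from h import *
s=manip.state();P=plane('wrist',[[201,90],[357,132],[171,236]],.012,s);print(P.round(4),(P[1]+P[2])/2,s['tool_pos'],np.linalg.norm(P[1]-P[2]))
P=plane('wrist',[[258,289]],s['tool_pos'][2]+.0425,s);print(P)
E
```

```text
[[ 0.5751 -0.1274  0.012 ]
 [ 0.5742 -0.256   0.012 ]
 [ 0.4459 -0.1256  0.012 ]] [ 0.51004438 -0.19081746  0.012     ] [ 0.51175187 -0.18913327  0.1228443 ] 0.18296989418300943
[[ 0.51138465 -0.18901254  0.1653443 ]]
```

```bash
python3 -m jog '{"offset":[[-0.02,-0.03,-0.3],[0,0,-0.4],[0,0,-0.3],[0,0,-0.2],[0,0,0],[0,0,0],[0,0,0]],"angular":[[0,0,0],[0,0,0],[0,0,0],[0,0,0],[0,0,0],[0,0,0],[0,0,0]],"jaw":[20,20,20,20,20,20,20]}'
python3 -m jog '{"offset":[[0,0,-0.03],[0,0,0],[0,0,0]],"angular":[[0,0,0],[0,0,0],[0,0,0]],"jaw":[20,20,20]}'
```

```text
time: 11.95
tool_pos: [0.511, -0.1915, 0.0631]
tool_rot: [-0.088, 0.086, -0.701, 0.702]
contact_force: [0.4, -0.3, -2.2]
gripper_width: 0.375
time: 12.25
tool_pos: [0.5104, -0.1911, 0.0608]
tool_rot: [-0.087, 0.087, -0.702, 0.702]
contact_force: [-0.3, -0.0, -3.3]
gripper_width: 0.377
```

```bash
python3 -m jog '{"offset":[[0,0,-0.05],[0,0,0],[0,0,0]],"angular":[[0,0,0],[0,0,0],[0,0,0]],"jaw":[20,20,20]}'
python3 -m jog '{"offset":[[0,0,-0.03],[0,0,0],[0,0,0]],"angular":[[0,0,0],[0,0,0],[0,0,0]],"jaw":[20,20,20]}'
python3 -m jog '{"offset":[[0,0,-0.02],[0,0,0],[0,0,0]],"angular":[[0,0,0],[0,0,0],[0,0,0]],"jaw":[20,20,20]}'
```

```text
time: 12.55
tool_pos: [0.51, -0.191, 0.0578]
tool_rot: [0.087, -0.087, 0.702, -0.702]
contact_force: [0.5, 0.9, -2.5]
gripper_width: 0.369
time: 12.85
tool_pos: [0.5101, -0.191, 0.0564]
tool_rot: [0.087, -0.087, 0.702, -0.702]
contact_force: [-0.1, -0.1, -3.3]
gripper_width: 0.375
time: 13.15
tool_pos: [0.5102, -0.1911, 0.0555]
tool_rot: [-0.087, 0.087, -0.702, 0.702]
contact_force: [0.0, 0.1, -2.3]
gripper_width: 0.374
```

```bash
python3 -m jog '{"offset":[[0,0,-0.015],[0,0,0],[0,0,0]],"angular":[[0,0,0],[0,0,0],[0,0,0]],"jaw":[20,20,20]}'
python3 -m jog '{"offset":[[0,0,-0.015],[0,0,0],[0,0,0]],"angular":[[0,0,0],[0,0,0],[0,0,0]],"jaw":[20,20,20]}'
```

```text
time: 13.45
tool_pos: [0.5104, -0.1911, 0.0552]
tool_rot: [-0.087, 0.087, -0.702, 0.702]
contact_force: [-1.2, 0.7, 1.1]
gripper_width: 0.374
time: 13.75
tool_pos: [0.5104, -0.1911, 0.0543]
tool_rot: [-0.087, 0.087, -0.702, 0.702]
contact_force: [-1.2, 1.0, 2.6]
gripper_width: 0.371
```

Contact with the dome came at TCP z of about 0.0553, as predicted. I ease off slightly and release.

```bash
python3 -m jog '{"offset":[[0,0,0.01],[0,0,0],[0,0,0],[0,0,0],[0,0,0]],"angular":[[0,0,0],[0,0,0],[0,0,0],[0,0,0],[0,0,0]],"jaw":[20,36,48,60,60]}'
python3 - <<'E'
from h import *
print(manip.state()['tool_pos'])
w=manip.grab_frame('wrist');i=manip.grab_frame('scene')
cv2.imwrite('pics/w10.png',w); cv2.imwrite('pics/s10.png',cv2.resize(i[120:220,150:250],(600,600),interpolation=cv2.INTER_CUBIC))
E
```

```text
time: 14.25
tool_pos: [0.5101, -0.1911, 0.0543]
tool_rot: [-0.087, 0.087, -0.702, 0.702]
contact_force: [-0.1, 1.1, 0.9]
gripper_width: 0.702
[ 0.51013941 -0.19107286  0.0543001 ]
```

View pics/w10.png

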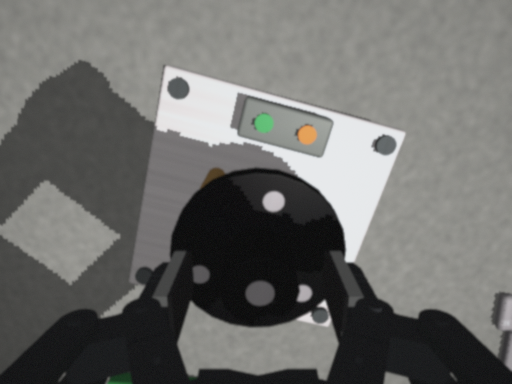

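View pics/s10.png

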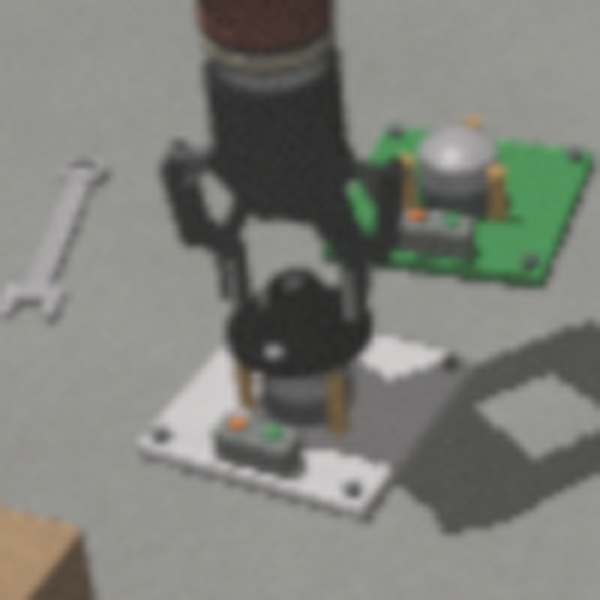

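The hub sits on the dome with the fingers open and clear. I raise 5 mm for margin and wait.

```bash
python3 -m jog '{"offset":[[0,0,0.1],[0,0,0],[0,0,0],[0,0,0],[0,0,0],[0,0,0],[0,0,0],[0,0,0],[0,0,0],[0,0,0],[0,0,0],[0,0,0]],"angular":[[0,0,0],[0,0,0],[0,0,0],[0,0,0],[0,0,0],[0,0,0],[0,0,0],[0,0,0],[0,0,0],[0,0,0],[0,0,0],[0,0,0]],"jaw":[60,60,60,60,60,60,60,60,60,60,60,60]}'
python3 - <<'E'
from h import *
s=manip.state();print(s['tool_pos'],s['contact_force'])
w=manip.grab_frame('wrist');i=manip.grab_frame('scene')
cv2.imwrite('pics/w11.png',np.hstack([w,cv2.resize(i[140:200,170:215],(288,384),interpolation=cv2.INTER_CUBIC)]))
import pickle;pickle.dump(s,open('w11.pkl','wb'))
E
```

```text
time: 15.55
tool_pos: [0.5102, -0.1911, 0.0595]
tool_rot: [-0.087, 0.087, -0.702, 0.702]
contact_force: [0.2, -0.5, -0.2]
gripper_width: 0.705
[ 0.51019913 -0.19105317  0.05952361] [ 0.2053608  -0.4583217  -0.20662422]
```

View pics/w11.png

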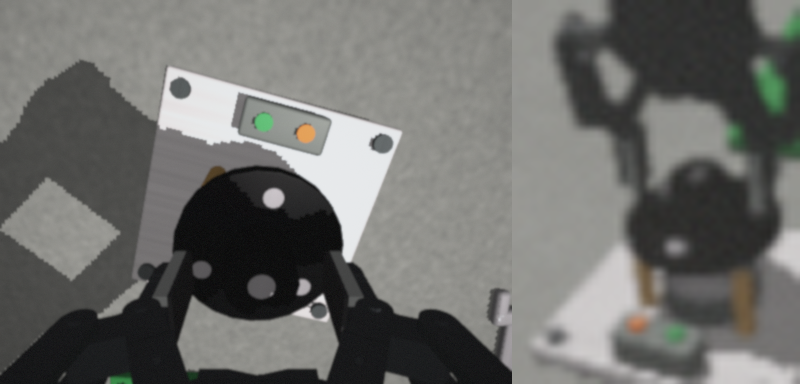

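```bash
python3 - <<'E'
from h import *
import pickle
s=pickle.load(open('w11.pkl','rb'))
print(plane('wrist',[[262,286.5]],.098,s)); P=plane('wrist',[[274,198],[202,270]],.070,s);print(P)
# if level and unrotated bolts should be center+ (.0311,.0005),( -.0163,.0266)
c=plane('wrist',[[262,286.5]],.098,s)[0]; print(P-c)
E
```

```text
[[ 0.50890016 -0.19299707  0.098     ]]
[[ 0.5403189  -0.19126368  0.07      ]
 [ 0.49298032 -0.16526076  0.07      ]]
[[ 0.03141874  0.00173339 -0.028     ]
 [-0.01591984  0.02773631 -0.028     ]]
```

It has rested on the dome for over 1 s, tilted only about 0.04 rad and with its top 2 to 3 mm off-axis. I go back down, re-grip the boss, then press slowly.

```bash
python3 -m jog '{"offset":[[0,0,-0.04],[0,0,-0.04],[0,0,0],[0,0,0],[0,0,0],[0,0,0],[0,0,0],[0,0,0],[0,0,0],[0,0,0],[0,0,0],[0,0,0]],"angular":[[0,0,0],[0,0,0],[0,0,0],[0,0,0],[0,0,0],[0,0,0],[0,0,0],[0,0,0],[0,0,0],[0,0,0],[0,0,0],[0,0,0]],"jaw":[60,60,60,54,48,44,40,37,34,30,25,20]}'
python3 -m jog '{"offset":[[0,0,0],[0,0,0],[0,0,0]],"angular":[[0,0,0],[0,0,0],[0,0,0]],"jaw":[20,20,20]}'
python3 - <<'E'
from h import *
s=manip.state();print(s['tool_pos'],s['contact_force'])
w=manip.grab_frame('wrist');i=manip.grab_frame('scene')
cv2.imwrite('pics/w12.png',np.hstack([w,cv2.resize(i[140:200,170:215],(288,384),interpolation=cv2.INTER_CUBIC)]))
E
```

```text
time: 16.85
tool_pos: [0.5103, -0.1911, 0.0558]
tool_rot: [-0.087, 0.087, -0.702, 0.702]
contact_force: [-1.7, 0.4, 2.2]
gripper_width: 0.371
time: 17.15
tool_pos: [0.5103, -0.1911, 0.0556]
tool_rot: [-0.087, 0.087, -0.702, 0.702]
contact_force: [-2.1, -0.0, 2.6]
gripper_width: 0.375
[ 0.51026235 -0.19105951  0.05559758] [-2.09089165 -0.00856446  2.55423834]
```

View pics/w12.png

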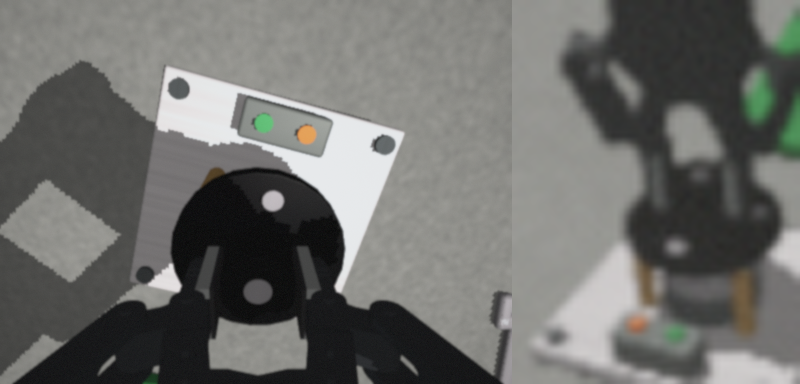

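Gripped level and centred, dot at (258,292). I press in small steps.

```bash
python3 -m jog '{"offset":[[0,0,-0.03],[0,0,-0.03],[0,0,-0.03],[0,0,-0.03],[0,0,-0.03],[0,0,0],[0,0,0]],"angular":[[0,0,0],[0,0,0],[0,0,0],[0,0,0],[0,0,0],[0,0,0],[0,0,0]],"jaw":[20,20,20,20,20,20,20]}'
python3 -m jog '{"offset":[[0,0,-0.02],[0,0,0],[0,0,0]],"angular":[[0,0,0],[0,0,0],[0,0,0]],"jaw":[20,20,20]}'
python3 -m jog '{"offset":[[0,0,-0.02],[0,0,0],[0,0,0]],"angular":[[0,0,0],[0,0,0],[0,0,0]],"jaw":[20,20,20]}'
```

```text
time: 17.95
tool_pos: [0.5104, -0.1911, 0.0486]
tool_rot: [-0.087, 0.087, -0.702, 0.702]
contact_force: [-2.0, 0.8, 6.8]
gripper_width: 0.375
time: 18.25
tool_pos: [0.5105, -0.1911, 0.0477]
tool_rot: [-0.087, 0.087, -0.702, 0.702]
contact_force: [-2.4, 0.9, 6.9]
gripper_width: 0.371
time: 18.55
tool_pos: [0.5107, -0.1911, 0.0473]
tool_rot: [0.087, -0.087, 0.702, -0.702]
contact_force: [-1.6, 2.1, 9.7]
gripper_width: 0.371
```

```bash
python3 -m jog '{"offset":[[0,0,-0.02],[0,0,0],[0,0,0]],"angular":[[0,0,0],[0,0,0],[0,0,0]],"jaw":[20,20,20]}'
python3 -m jog '{"offset":[[0,0,-0.02],[0,0,0],[0,0,0]],"angular":[[0,0,0],[0,0,0],[0,0,0]],"jaw":[20,20,20]}'
python3 -m jog '{"offset":[[0,0,-0.02],[0,0,0],[0,0,0]],"angular":[[0,0,0],[0,0,0],[0,0,0]],"jaw":[20,20,20]}'
```

```text
time: 18.85
tool_pos: [0.511, -0.191, 0.0469]
tool_rot: [0.087, -0.087, 0.702, -0.702]
contact_force: [-2.2, 3.6, 12.4]
gripper_width: 0.377
time: 19.15
tool_pos: [0.5113, -0.191, 0.0465]
tool_rot: [0.088, -0.086, 0.702, -0.702]
contact_force: [-3.5, 5.0, 16.2]
gripper_width: 0.375
time: 19.45
tool_pos: [0.5116, -0.191, 0.0461]
tool_rot: [0.088, -0.086, 0.702, -0.702]
contact_force: [-4.2, 4.7, 17.3]
gripper_width: 0.374
```

```bash
python3 -m jog '{"offset":[[0,0,-0.02],[0,0,0],[0,0,0]],"angular":[[0,0,0],[0,0,0],[0,0,0]],"jaw":[20,20,20]}'
python3 -m jog '{"offset":[[0,0,-0.02],[0,0,0],[0,0,0]],"angular":[[0,0,0],[0,0,0],[0,0,0]],"jaw":[20,20,20]}'
python3 -m jog '{"offset":[[0,0,-0.02],[0,0,0],[0,0,0]],"angular":[[0,0,0],[0,0,0],[0,0,0]],"jaw":[20,20,20]}'
python3 - <<'E'
from h import *
import pickle
s=manip.state();print(s['tool_pos'],s['contact_force'],s['ft_torque'])
w=manip.grab_frame('wrist');i=manip.grab_frame('scene');pickle.dump(s,open('w13.pkl','wb'))
cv2.imwrite('pics/w13.png',np.hstack([w,cv2.resize(i[140:200,170:215],(288,384),interpolation=cv2.INTER_CUBIC)]))
E
```

```text
time: 19.75
tool_pos: [0.5117, -0.1909, 0.0461]
tool_rot: [0.088, -0.087, 0.702, -0.702]
contact_force: [-5.7, 6.6, 22.9]
gripper_width: 0.377
time: 20.05
tool_pos: [0.5117, -0.1909, 0.046]
tool_rot: [0.088, -0.087, 0.702, -0.701]
contact_force: [-9.2, 7.2, 28.0]
gripper_width: 0.374
time: 20.35
tool_pos: [0.5117, -0.1909, 0.0459]
tool_rot: [0.087, -0.087, 0.702, -0.701]
contact_force: [-12.3, 9.0, 33.7]
gripper_width: 0.369
[ 0.51167117 -0.19092361  0.04591834] [-12.27129973   8.99992207  33.71656925] [ 1.58736023  2.49933004 -0.08275533]
```

View pics/w13.png

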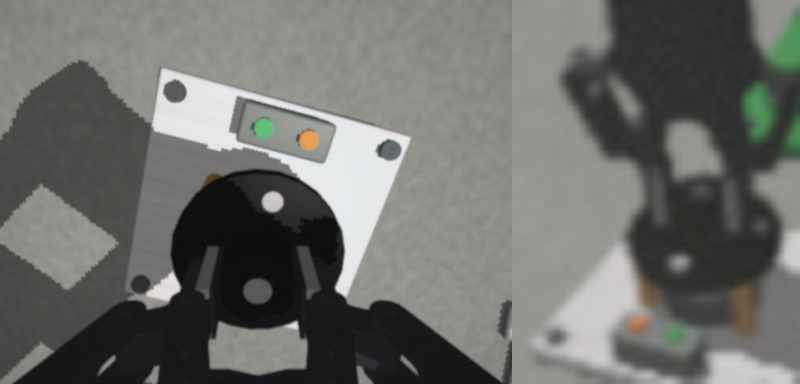

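It is seated: the last 1 mm command moved the TCP only 0.1 mm, and the force is 34 N in total, about 24 N of it on the posts. I check level and stability.

```bash
python3 -m jog '{"offset":[[0,0,0],[0,0,0],[0,0,0],[0,0,0],[0,0,0]],"angular":[[0,0,0],[0,0,0],[0,0,0],[0,0,0],[0,0,0]],"jaw":[20,20,20,20,20]}'
python3 - <<'E'
from h import *
import pickle
s=manip.state();q=s['tool_rot'];M=R.from_quat([q[1],q[2],q[3],q[0]]).as_matrix();print('tool y',M[:,1].round(4),s['tool_pos'],s['contact_force'])
s=pickle.load(open('w13.pkl','rb'))
c=plane('wrist',[[258,291]],.088,s)[0];b=plane('wrist',[[273,202]],.060,s)[0];print(c,b-c)
c=plane('wrist',[[390,150.5],[140,284.5]],.012,s);print('fixture c',c.mean(0))
E
```

```text
time: 20.95
tool_pos: [0.5117, -0.1909, 0.046]
tool_rot: [0.087, -0.087, 0.702, -0.701]
contact_force: [-11.4, 9.0, 33.2]
gripper_width: 0.374
tool y [ 7.e-04  8.e-04 -1.e+00] [ 0.51171368 -0.19092811  0.04597028] [-11.42687685   9.04799753  33.15544258]
[ 0.5101104  -0.19117629  0.088     ] [ 0.03077399  0.00045748 -0.028     ]
fixture c [ 0.50925843 -0.19043997  0.012     ]
```

```bash
python3 - <<'E'
from plant import manip
print(manip.job_done()); s=manip.state(); print(s['time'],s['tool_pos'],s['contact_force'])
E
```

```text
the job is handed in; nothing more can be done
None
the job is handed in; nothing more can be done
```

I took the smaller black hub from the rack and balanced it on the dome of the aluminium fixture. I let go for over a second, then re-gripped the boss and pressed the hub down onto the posts. I handed the job in at about 21 s, still gripping and pressing. No verdict was reported.

**First grasp missed:** the fingertips actually sit about 22 mm behind the reported tool point. On the first try they landed on the boss top with about 9 N and the hub did not move. I went 21 mm lower and the grasp held.

**Balanced on the dome:** the fingers stood open and clear while it rested alone. It tilted about 0.04 rad, with the boss top 2 to 3 mm off the axis.

**Pressed on the posts:** these are the last checks before handing in.
- **Force:** 33 N upward on the tool, steady over 0.5 s. By the spring and weight figures, about 24 N of that is on the posts.
- **Seating:** the tool went 9.4 mm below first contact, and the last 1 mm command moved it only 0.1 mm. I inferred the plunger travel from this rather than measuring it.
- **Position:** the hub is level in the wrist picture and about 1 mm off the axis.
- **Side load:** there was also a sideways force of 11 N in x and 9 N in y, with the tool shifted 1 mm. I left it.

I touched no bystander or look-alike and saw nothing else shift in the close views, but I took no full overview at the end.

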